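Shut and pin the specimen box at the mineral stall

ROBOT

A 6-joint arm with a two-finger parallel gripper is mounted at the origin on the work surface. World frame = base frame: x ahead of the robot, y to its left, z up, the work surface at z = 0. Lengths are in m, angles in rad, forces in N, time in s.
With the tool pointing down it reaches from about 0.425 to 0.95 m from the base axis. Payload 3.5 kg.
Tool frame: the origin (TCP) lies between the finger pads; the fingertips stand 14 mm ahead of it and the grasp point (between the pads) lies 5 mm behind it; z points along the fingers, y is the direction in which the jaws open and shut (so a half turn about z gives the same grasp; the last joint's range is limited). The gripper opens to 85 mm and grips with 20 to 120 N. Pads are 22 mm wide; open, the fingers measure 114 mm over their backs; the gripper's body (76 mm by 85 mm) begins 54 mm behind the grasp point. The pads swing forward as they close: fully open they stand 13 mm farther back than shut.
Start: joints at [-1.286, 0.286, 1.577, -0, 1.279, -0.15], TCP at [0.284, -0.612, 0.224] pointing down, gripper open.
Joint ranges: [-2.77, 2.77], [-0.9, 2.22], [0.21, 2.48], [-1.53, 4.67], [0.24, 2.81], [-2.84, 2.84]. Speed limits (rad/s): [2.79, 2.79, 3.14, 3.14, 3.14, 3.14].

INTERFACE

Orientations are given as a unit quaternion [x, y, z, w].
In Python, from plant import ctrl gives the robot as it stands. The module is installed in compiled form; this text tells all that it offers.
- The arm moves only by the tool servo_tool, never from a script. Its argument "increments" is text: rows parted by semicolons, each of 7 numbers parted by spaces: the turn, a rotation vector about the tool's x, y, z in rad, then the shift along the tool's x, y, z in cm, then the finger opening in cm, from 0 to 8.54. In form: ax ay az dx dy dz claw; .... A call has 1 to 10 rows; each row is the pose to reach, as a shift and turn from the pose commanded when the call began, along the tool's axes at that moment; what a row does not reach only later rows make up. A row lasts 1/12 s, in which the tool goes at most 41.7 mm and 7.16 degrees, less where a joint would pass 70% of its speed; a pose out of reach is approached as far as the arm can. A call with a gripper value outside its range is refused whole. The fingers move at their own pace and stop on an object; "grip_force" is the grip in N (left out, the last holds). Time passes only in rows, so rows that repeat a pose let the fingers close. It gives the time, the measured TCP pose, the force and the opening at its end, in the units of the state.
- ctrl.get_state(): the state, without advancing time (a new reading comes with each control period).
- ctrl.read_camera(name): name is "side" or "top" or "wrist"; returns (picture, depth): 420x560x3 uint8, red, green, blue; 420x560 float32, m along the optical axis (not along the pixel's ray), 0 where there is no reading.
- ctrl.camera_info(name): a dict with "camera_matrix" (3x3 intrinsics, pixels), "world_to_cam" (4x4, takes a point from world to camera coordinates). Camera axes: x right, y down, z forward; pixel columns grow to the right and rows downward; lengths in m; the calibration is good to about 2 mm. A picture is of the moment at which its call begins: read the wrist's pose just before it. camera_info takes no time and is no camera call; for the wrist camera it gives the pose at the moment of the call.
- ctrl.sign_off(): hands the job in, once; it reports no verdict.
The state is a dict: "time": time; "qpos": joint angles; "dq": joint speeds; "joint_efforts": joint torques, N m; "eef_pos": TCP position; "tcp_rot": TCP orientation; "contact_force": force on the tool from outside, world axes, zero at the start; "wrist_torque": the same for the moment, N m; "opening": opening from 0.0 (shut) to 1.0 (fully open).
Only numpy, scipy, OpenCV 4.12 (cv2) and the standard library are available. Lean on these libraries where they do the work, as an engineer would, in place of code of your own. Each camera call takes 0.05 s, during which the arm holds its last target.

TASK

Lock up the slide-lid specimen box at the stall: push its lid along the channel until it has been forced over the small ridge and is fully home, then take the steel locking pin from its wooden stand and drop it all the way down through the holes in lid and box. Leave the two polished stones and the jewellery case beside the box where they are.

Things in the scene. Friction and masses are not known exactly. Their poses are not given: they have to be found in the camera images.
- box: Dark wooden box with sliding lid, fixed, 198 mm long (its x, -95 to +103 mm), 117 mm wide (y), 63 mm high, a stone inside. Origin: on the table, under the middle of the lid's home position; z up. +x is the way the lid closes. The lid runs on a channel floor 50 mm above the table, between two lips (tops 62 mm above the table, 79 mm apart); open at the -x end, a wall at the +x end stops it.
- box_ridge (a point): Middle of the sprung steel ridge's crest: 3 mm high, across the channel floor, at x = +70 mm of the box. The lid slides easily until its front edge meets the ridge, about 28 mm short of home; from there it takes 5 to 10 N of push along +x, falling off over the last 10 mm, where a groove under the lid drops over the ridge, until the end wall stops the lid. The ridge then holds the lid.
- lid_grip (a point): Centre of the grip block on the light wooden lid: 30 x 30 mm, 25 mm high, square to the box, 68.5 mm above the table; the lid's upper face is 12.5 mm below this point. Lid 180 x 90 mm, 6 mm thick, about 120 g, block in its middle, loose in the channel (1 mm play); it starts 40 to 75 mm short of home. Fully home, this point is at x = 0, y = 0 of the box.
- lid_hole (a point): Centre of the round 12 mm hole through the lid, on its upper face (56 mm above the table), 75 mm behind the grip block's centre, towards the box's -x. With the lid home it lies right above the box's hole.
- box_hole (a point): Centre of the mouth of the vertical round 11 mm hole in the box, 28 mm deep, on the channel floor, 50 mm above the table, at x = -75 mm, y = 0 of the box. Hidden under the lid until the lid is home.
- pin_knob (a point): Centre of the cylindrical knob of the steel locking pin; z along the pin, up. Knob 18 mm in diameter, 30 mm high; below it a shaft 8 mm in diameter, 25 mm long, with tapered end: its tip is 40 mm and the knob's underside 15 mm below this point. It stands upright in the stand, knob resting on top, this point 47 mm above the table (71 mm when fully down in lid and box). About 50 g.
- stand: Small wooden block 44 x 44 mm, 32 mm high, fixed, with a hole in its top in which the pin stands; to the left or to the right of the box. Origin: centre of its underside.
- stone_a: Loose polished stone, 56 mm across, 35 mm high, beside the box's -y side. Leave alone. Origin: centre of its underside.
- stone_b: Loose polished stone, 48 mm across, 30 mm high, beside the box's +y side. Leave alone. Origin: centre of its underside.
- case: Closed dark jewellery case 70 x 70 mm, 35 mm high, on the other side of the box from the stand. Leave alone. Origin: centre of its underside.
Not all that is in view belongs to the job. Of the things that look like the part that bears pin_knob, the smaller one is meant.

How it is judged:
On the way:
1. the lid has been pushed over the ridge and is fully home (x of lid_grip in the frame of box above -0.003 m), for 0.2 s.
At the end, for the whole second after the job is handed in: The lid lies in its channel within 3 mm of fully home, and the pin stands through the holes of lid and box: upright within 0.15 rad, over the box's hole within 5 mm, its knob down on the lid to within 3 mm (x of lid_grip in the frame of box above -0.003 m and z of lid_grip in the frame of box between 0.064 and 0.073 m and horizontal distance between pin_knob and box_hole below 0.005 m and z of pin_knob in the frame of box between 0.066 and 0.0745 m and angle between pin_knob's own z axis and vertical below 0.15 rad); the robot touches nothing.
It fails at once if one of the two loose stones or the jewellery case beside the box is pushed more than 30 mm from its place (distance of any of stone_a, stone_b, case from where it was at the start of the episode above 0.03 m).
It also fails if it takes over 58 s, if anything falls off the work surface, if the arm or the gripper's body presses on something with over 40 N, if the wrist force passes 120 N, or if a joint passes its speed limit or range.

## Working session

There is one attempt and no reset: what is moved stays moved. The work goes in short steps, Python scripts to look and compute and a tool call to move; the robot and the scene stay as the last step left them, time stands still between calls to the robot, and variables do not carry over. Pictures are saved under pics/ and viewed, and the job is handed in when it is done.

Besides the shell and the picture viewer there is one more tool, called after "Emit:" as name(argument=value, ...) on one line, values as JSON. servo_tool: Moves the arm, as the interface text tells. Its arguments: {"type":"object","properties":{"increments":{"type":"string"},"grip_force":{"type":"number"}},"required":["increments"]}

```bash
mkdir -p pics; cat > h.py <<'E'
import numpy as np,cv2
from plant import ctrl
def cam(n):
    ci=ctrl.camera_info(n); a,d=ctrl.read_camera(n)
    np.savez(f'{n}.npz',a=a,d=d,K=ci['camera_matrix'],T=ci['world_to_cam']); return a,d
def load(n):
    z=np.load(f'{n}.npz'); return z['a'],z['d'],np.array(z['K']),np.array(z['T'])
def cloud(n):
    a,d,K,T=load(n); h,w=d.shape; u,v=np.meshgrid(np.arange(w),np.arange(h))
    P=np.stack([(u-K[0,2])/K[0,0]*d,(v-K[1,2])/K[1,1]*d,d],-1)
    return (P-T[:3,3])@T[:3,:3]
def ray(n,u,v,z):
    a,d,K,T=load(n); R=T[:3,:3]; c=-R.T@T[:3,3]
    r=R.T@np.array([(u-K[0,2])/K[0,0],(v-K[1,2])/K[1,1],1]); return c+r*(z-c[2])/r[2]
def save(n,a): cv2.imwrite(f'pics/{n}.png',a[...,::-1])
E
python3 - <<'E'
from h import *
for n in('top','side','wrist'):
    a,d=cam(n); save(n+'0',a)
print(ctrl.get_state())
E
```

```text
{'time': 0.15, 'qpos': array([-1.28596586e+00,  2.87014287e-01,  1.57787232e+00, -2.79690313e-06,
        1.27856823e+00, -1.49989728e-01]), 'dq': array([-4.55893420e-05, -3.75946952e-03, -2.87722029e-03, -1.87267725e-03,
       -1.39704023e-04, -2.28454468e-03]), 'joint_efforts': array([-1.07068718e-05, -4.06605542e+01, -2.93139464e+01, -1.81040036e-04,
        3.97224241e-03, -1.54871316e-05]), 'eef_pos': array([ 0.28422377, -0.61165869,  0.22281306]), 'tcp_rot': array([ 9.76458858e-01,  2.15701718e-01, -6.40627555e-05, -9.28886279e-04]), 'contact_force': array([-0.5337331 ,  0.11620086,  0.62509764]), 'wrist_torque': array([-0.02967039, -0.00850064,  0.02499158]), 'opening': 0.9985995092357403}
```

View pics/top0.png

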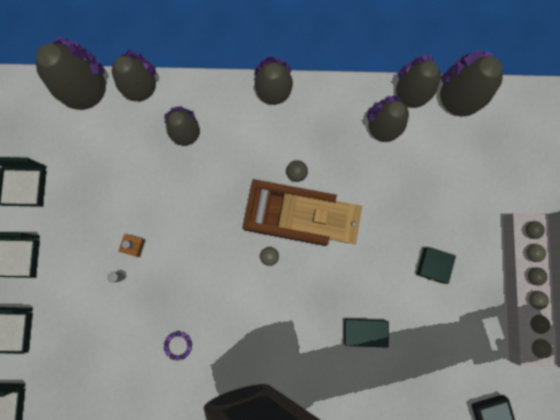

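View pics/side0.png

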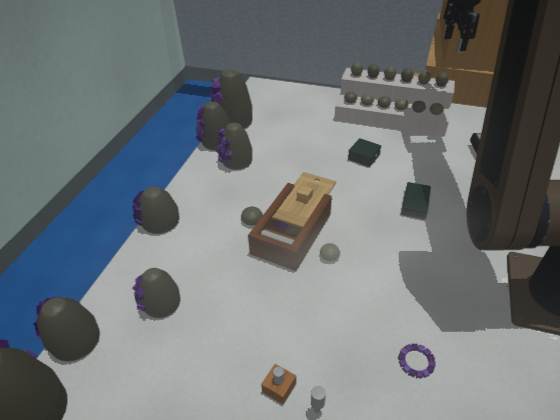

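View pics/wrist0.png

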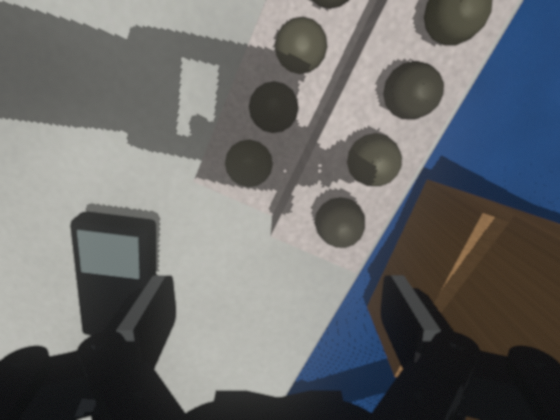

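The top view shows the box at about (300,212), with its lid sticking out to the right, so the box's +x points left. The pin is in its stand at (132,245), and a second, free-standing pin-like object is at (116,277). The stones are at (297,171) and (269,256), and the case is at (436,265).

```bash
python3 - <<'E'
from h import *
P=cloud('top')
a,d,K,T=load('top')
print(K, -T[:3,:3].T@T[:3,3]); print(T[:3,:3])
for n,u,v in [('pin',126,244),('decoy',114,275),('grip',321,215),('hole',354,223),('stA',269,256),('stB',297,171),('case',436,265),('obj',366,333),('table',200,220)]:
    print(n,P[v,u].round(4))
c=a[160:290,90:250]; save('c1',cv2.resize(c,None,fx=5,fy=5)[:600,:800])
c=a[150:270,230:380]; save('c2',cv2.resize(c,None,fx=5,fy=5)[:600,:800])
c=load('side')[0][350:420,240:350]; save('c3',cv2.resize(c,None,fx=6,fy=6))
E
```

```text
[[452.30659358   0.         278.77670135]
 [  0.         452.30659358 210.91634003]
 [  0.           0.           1.        ]] [ 0.43499105 -0.00546693  1.08274299]
[[ 0.02296367 -0.99973519 -0.00149244]
 [-0.98991683 -0.02252937 -0.13984669]
 [ 0.13977603  0.00468879 -0.99017204]]
pin [0.4957 0.3413 0.065 ]
decoy [0.4262 0.3597 0.0747]
grip [ 0.569  -0.095   0.0839]
hole [ 0.5629 -0.1825 -0.0024]
stA [0.4776 0.0198 0.0291]
stB [ 0.6789 -0.0414  0.0369]
case [ 0.4656 -0.3648  0.0352]
obj [ 0.3093 -0.204   0.0315]
table [0.5613 0.189  0.0006]
```

View pics/c1.png

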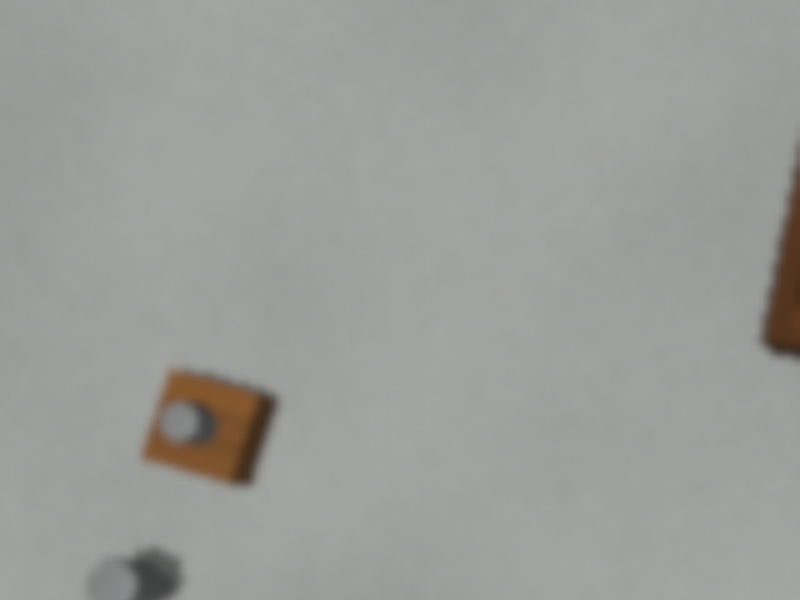

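View pics/c2.png

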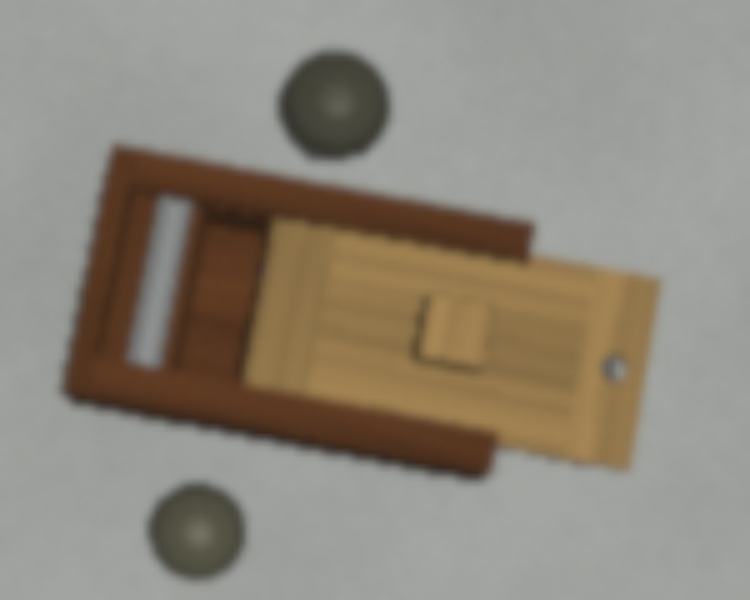

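View pics/c3.png

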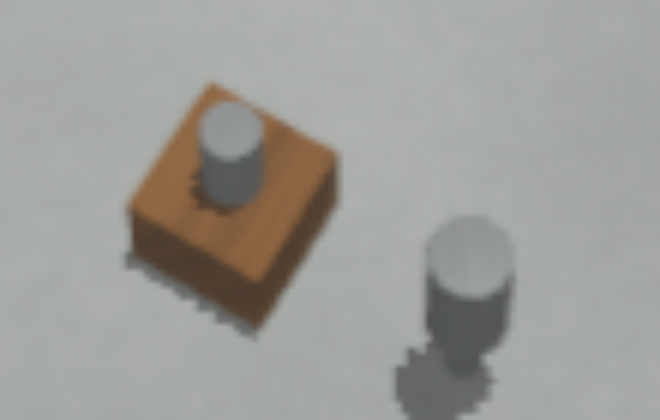

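Candidates for the pin are the one in the stand at (126,244) and the free-standing one at (114,275), whose knob is taller and larger. The crops show the stand pin is the smaller one, so I choose that. Next I'll measure the box axes.

```bash
python3 - <<'E'
from h import *
P=cloud('top'); a,d,K,T=load('top')
hsv=cv2.cvtColor(a,cv2.COLOR_RGB2HSV).astype(int)
c=hsv[222,350],hsv[190,330],hsv[165+20,260],hsv[250-8,126]; print(c)
# lip top pixel corners at z=.063/.062
def px(x,y): return 230+(x+.5)/5-.5,150+(y+.5)/5-.5
def w(x,y,z): return ray('top',*px(x,y),z)
TL,TR,BR,BL=[w(*p,.062)[:2] for p in((115,147),(533,224),(490,472),(68,390))]
print(TL,TR,BR,BL)
print('L',np.linalg.norm(TL-TR),np.linalg.norm(BL-BR),'W',np.linalg.norm(TL-BL),np.linalg.norm(TR-BR))
for p,q in((TR,TL),(BR,BL)):
    e=p*0+q-p; print('ang',np.arctan2(e[1],e[0]))
for p,q in((BL,TL),(BR,TR)):
    e=q-p; print('angy',np.arctan2(e[1],e[0]))
hole=w(614,369,.056); g=w(455,331,.081); print('hole',hole,'grip',g)
e=g-hole; print('d',np.linalg.norm(e[:2]),np.arctan2(e[1],e[0]))
# lips cloud
s=P[170:260,230:380].reshape(-1,3)
for lo,hi in((.059,.066),(.052,.0585),(.078,.086)):
    m=s[(s[:,2]>lo)&(s[:,2]<hi)]; r=cv2.minAreaRect(m[:,:2].astype(np.float32)*1000); print(lo,len(m),r)
def px(x,y): return 90+(x+.5)/5-.5,160+(y+.5)/5-.5
print('pin top',w(180,422,.062),'decoy',w(113,580,.075))
st=[w(*p,.032)[:2] for p in((173,370),(262,397),(238,483),(143,458))]; print('stand',np.mean(st,0),st)
E
```

```text
(array([ 18,  86, 130]), array([ 45,   6, 162]), array([ 12, 158,  87]), array([ 90,   2, 132]))
[0.65190186 0.06132172] [ 0.62027172 -0.13125157] [ 0.50624785 -0.11245563] [0.53904967 0.07914236]
L 0.1951536209732559 0.1943855653170481 W 0.1142505605126464 0.11556266676128957
ang 1.4080000588256913
ang 1.4012388700358558
angy -0.15661808918003797
angy -0.1633729488716847
hole [ 0.55497753 -0.16931101  0.056     ] grip [ 0.56751484 -0.094344    0.081     ]
d 0.07600813561024629 1.4050921047189202
0.059 1817 ((575.6222534179688, -54.72850036621094), (259.4119873046875, 117.48707580566406), 80.5835952758789)
0.052 2411 ((575.1721801757812, -56.6943359375), (257.77490234375, 117.11941528320312), 80.57051086425781)
0.078 171 ((568.3831787109375, -94.28514099121094), (29.71613883972168, 29.76598358154297), 80.39698028564453)
pin top [0.49582596 0.34326345 0.062     ] decoy [0.42476257 0.36349732 0.075     ]
stand [0.4956095 0.3422035] [array([0.52173748, 0.35848101]), array([0.51010042, 0.31616199]), array([0.47004054, 0.32467274]), array([0.48055955, 0.36949825])]
```

Box yaw is 1.405 rad and its origin is about (0.579,-0.030), with the lid about 65 mm short of home. Block size (29.7 mm) and block-to-hole distance (76 mm) match the description. I'll grasp the block with the jaws along box x, so the push is direct contact.

```bash
cat >> h.py <<'E'
from scipy.spatial.transform import Rotation as Rn
YAW=1.405-np.pi
def plan(p,yaw=YAW,tilt=None):
    s=ctrl.get_state(); R0=Rn.from_quat(s['tcp_rot'])
    y=np.array([np.cos(yaw),np.sin(yaw),0]); z=np.array([0,0,-1.]); x=np.cross(y,z)
    R1=Rn.from_matrix(np.stack([x,y,z],1))
    print('rot',(R0.inv()*R1).as_rotvec().round(4),'shift cm',(R0.inv().apply(np.array(p)-s['eef_pos'])*100).round(2),'eef',s['eef_pos'].round(4),'t',s['time'],'F',s['contact_force'].round(1),'op',round(s['opening'],3))
E
python3 -c "
from h import *
plan([0.55,-0.10,0.20])"
```

```text
rot [-1.900e-03  3.000e-04  6.006e-01] shift cm [ 45.66 -35.2    2.36] eef [ 0.2842 -0.6117  0.2228] t 0.15 F [-0.5  0.1  0.6] op 0.999
```

Emit:
servo_tool(increments="0 0 0.12 9 -7 0.5 6; 0 0 0.6 45.7 -35.2 2.4 6; 0 0 0.6 45.7 -35.2 2.4 6; 0 0 0.6 45.7 -35.2 2.4 6; 0 0 0.6 45.7 -35.2 2.4 6; 0 0 0.6 45.7 -35.2 2.4 6; 0 0 0.6 45.7 -35.2 2.4 6; 0 0 0.6 45.7 -35.2 2.4 6; 0 0 0.6 45.7 -35.2 2.4 6; 0 0 0.6 45.7 -35.2 2.4 6", grip_force=40)

```text
time: 0.98
eef_pos: [0.4768, -0.2408, 0.2063]
tcp_rot: [0.997, -0.083, -0.0, -0.0]
contact_force: [1.0, -0.6, -0.4]
opening: 0.7
```

```bash
python3 -c "
from h import *
plan([0.55,-0.10,0.20]);print(ctrl.get_state()['qpos'])"
```

```text
rot [-0.0001  0.      0.0003] shift cm [  4.9  -15.09   0.64] eef [ 0.4768 -0.2408  0.2063] t 0.9833 F [ 1.  -0.6 -0.4] op 0.7
[-6.57691257e-01 -9.79722155e-03  1.93922136e+00  5.75939808e-05
  1.21224076e+00  1.07857515e+00]
```

Emit:
servo_tool(increments="0 0 0 4.9 -15 0.6 6; 0 0 0 4.9 -15 0.6 6; 0 0 0 4.9 -15 0.6 6; 0 0 0 4.9 -15 0.6 6; 0 0 0 4.9 -15 0.6 6; 0 0 0 4.9 -15 0.6 6; 0 0 0 4.9 -15 0.6 6; 0 0 0 4.9 -15 0.6 6")

```text
time: 1.65
eef_pos: [0.549, -0.1039, 0.2004]
tcp_rot: [0.997, -0.083, -0.0, 0.0]
contact_force: [0.3, 0.3, -1.0]
opening: 0.703
```

```bash
python3 - <<'E'
from h import *
plan([0.568,-0.0943,0.20])
a,d=cam('wrist'); save('w1',a)
_,_,K,T=load('wrist'); print(-T[:3,:3].T@T[:3,3],T[:3,:3].round(3))
E
```

```text
rot [ 0.0003  0.0004 -0.0007] shift cm [ 1.72 -1.26  0.04] eef [ 0.549  -0.1039  0.2004] t 1.65 F [ 0.3  0.3 -1. ] op 0.703
[ 0.62846643 -0.11662334  0.34998383] [[-0.165 -0.986 -0.001]
 [-0.936  0.157  0.314]
 [-0.31   0.052 -0.949]]
```

View pics/w1.png

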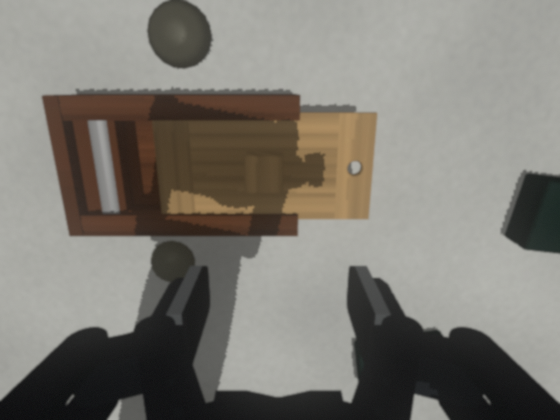

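The wrist view shows the box with its ridge at (103,167), the block at (263,173), and the lid hole at (355,168).

```bash
python3 - <<'E'
from h import *
a,d,K,T=load('wrist'); save('w1c',cv2.resize(a[80:250,30:390],None,fx=2.2,fy=2.2))
P=cloud('wrist'); s=P.reshape(-1,3)
ex=np.array([np.cos(1.405),np.sin(1.405)]); ey=np.array([-ex[1],ex[0]]); O=np.array([.5787,-.0298])
for lo,hi in((.078,.084),(.0535,.0585),(.059,.066)):
    m=s[(s[:,2]>lo)&(s[:,2]<hi)&(np.abs(s[:,0]-.57)<.1)]; q=np.stack([(m[:,:2]-O)@ex,(m[:,:2]-O)@ey],1)
    print(lo,len(m),m[:,2].mean(),np.percentile(q,[0.5,99.5],axis=0).round(4).tolist(),cv2.minAreaRect(m[:,:2].astype(np.float32)*1000))
h=ray('wrist',355,168,.056); print('hole',h,(h[:2]-O)@ex,(h[:2]-O)@ey)
E
```

```text
0.078 1468 0.08053124682263561 [[-0.0804, -0.0147], [-0.0509, 0.0146]] ((567.9296264648438, -94.52813720703125), (29.79092788696289, 30.113977432250977), 79.96865844726562)
0.0535 20021 0.05571077854042865 [[-0.1548, -0.0584], [0.0925, 0.0441]] ((580.57080078125, -59.46870422363281), (253.74026489257812, 104.03588104248047), 80.1619644165039)
0.059 13140 0.06203704422761518 [[-0.0927, -0.0578], [0.104, 0.0586]] ((578.9287719726562, -24.111717224121094), (198.72642517089844, 117.07730865478516), 80.47593688964844)
hole [ 0.55569876 -0.16928204  0.056     ] -0.14136543159361104 -0.0003339772715794721
```

View pics/w1c.png

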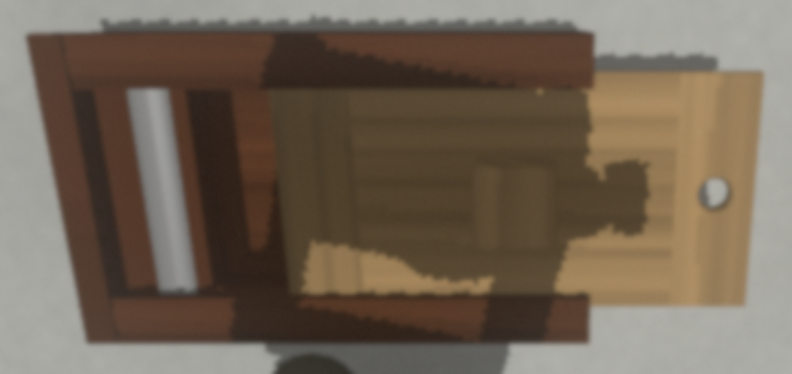

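Emit:
servo_tool(increments="0 0 0 1.7 -1.25 4 6; 0 0 0 1.7 -1.25 8 6; 0 0 0 1.7 -1.25 10 6; 0 0 0 1.7 -1.25 11.5 6; 0 0 0 1.7 -1.25 12.6 6; 0 0 0 1.7 -1.25 12.6 6; 0 0 0 1.7 -1.25 12.6 2.6; 0 0 0 1.7 -1.25 12.6 2.6; 0 0 0 1.7 -1.25 12.6 2.6; 0 0 0 1.7 -1.25 12.6 2.6", grip_force=40)

```text
time: 2.53
eef_pos: [0.5693, -0.0938, 0.0763]
tcp_rot: [0.997, -0.083, 0.001, 0.0]
contact_force: [0.5, -0.8, -0.4]
opening: 0.305
```

```bash
python3 - <<'E'
from h import *
O=np.array([.5783,-.0281])
plan([*O,.074])
a,d=cam('wrist'); save('w2',a)
E
```

```text
rot [ 0.0005 -0.0029  0.0005] shift cm [-0.19 -6.63  0.22] eef [ 0.5693 -0.0938  0.0763] t 2.5333 F [ 0.5 -0.8 -0.4] op 0.305
```

View pics/w2.png

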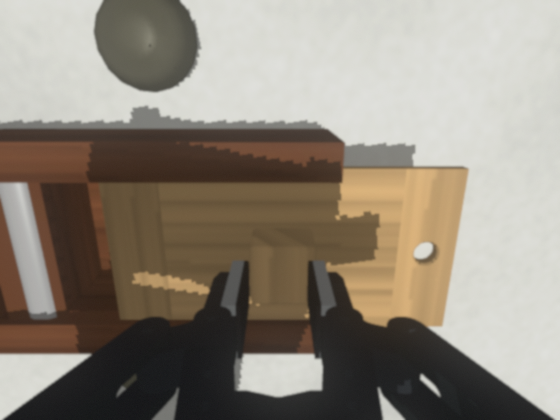

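Emit:
servo_tool(increments="0 0 0 0 0 0 2.2; 0 0 0 0 0 0 2.2; 0 0 0 0 0 0 2.2")

```text
time: 2.83
eef_pos: [0.5683, -0.0933, 0.0748]
tcp_rot: [0.997, -0.082, 0.0, 0.0]
contact_force: [0.4, 0.9, 0.5]
opening: 0.257
```

```bash
python3 - <<'E'
from h import *
O=np.array([.5783,-.0281])
plan([*O,.074])
a,d=cam('wrist'); save('w3',cv2.resize(a[200:380,150:420],None,fx=2.9,fy=2.9))
a,d=cam('side'); save('s3',cv2.resize(a[140:280,220:360],None,fx=4,fy=4))
E
```

```text
rot [ 0.0001 -0.0004  0.0007] shift cm [-0.09 -6.6   0.08] eef [ 0.5683 -0.0933  0.0748] t 2.8333 F [0.4 0.9 0.5] op 0.257
```

View pics/w3.png

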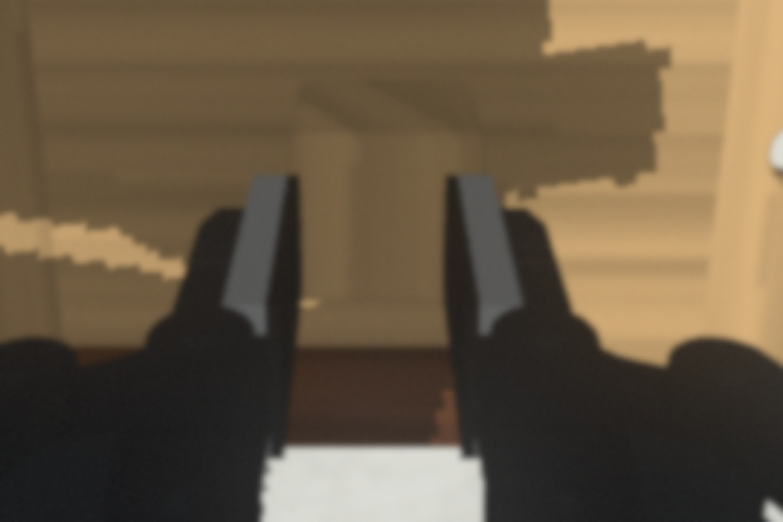

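View pics/s3.png

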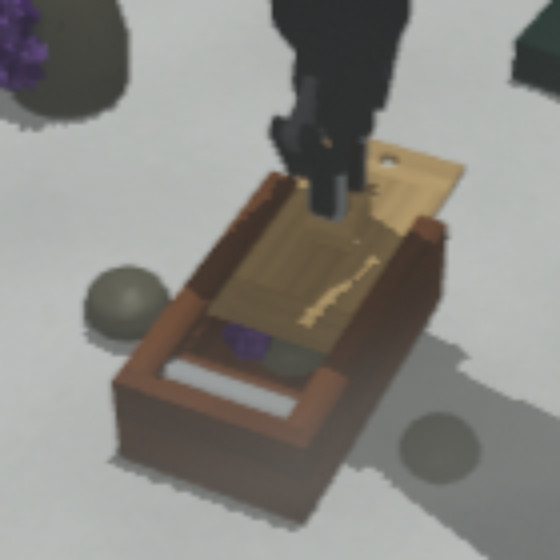

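```bash
python3 - <<'E'
from h import *
P=cloud('wrist'); O=np.array([.5783,-.0281]); ex=np.array([np.cos(1.4046),np.sin(1.4046)]); ey=np.array([-ex[1],ex[0]])
def pr(X): 
    q=X[:2]-O; return (np.array([q@ex,q@ey,X[2]])*1000).round(1)
for nm,x,y in [('Ltip',270,182),('Ltip2',285,182),('Rtip',475,182),('Rtip2',455,182),('Lpadface',292,260),('Rpadface',452,260),('block',370,150),('block2',370,250),('blockL',310,140),('blockR',470,140),('lid',600,250),('belowblock',370,330)]:
    u,v=round(150+x/2.9),round(200+y/2.9); print(nm,pr(P[v,u]))
s=P.reshape(-1,3); m=s[(s[:,2]>.078)&(s[:,2]<.084)]; q=m[:,:2]-O; q=np.stack([q@ex,q@ey],1)
m2=(np.abs(q[:,1])<.03); print(np.percentile(q[m2],[1,50,99],axis=0))
E
```

```text
Ltip [-50.6 -11.3  87.8]
Ltip2 [-52.7 -11.4  88. ]
Rtip [-80.5 -11.7  88.4]
Rtip2 [-77.6 -11.4  87.9]
Lpadface [-54.2  -2.   93.9]
Rpadface [-76.1  -8.1 103.9]
block [-65.4 -13.1  80.9]
block2 [-65.4   3.9  80.7]
blockL [-56.1 -14.7  80.1]
blockR [-80.4 -14.3  79.3]
lid [-107.6   18.7   55.6]
belowblock [-65.4  37.2  54.3]
[[-0.08130724 -0.01585812]
 [-0.06582428 -0.00370514]
 [-0.0538294   0.01291414]]
```

```bash
python3 - <<'E'
from h import *
O=np.array([.5783,-.0281]); ex=np.array([np.cos(1.4046),np.sin(1.4046)]); ey=np.array([-ex[1],ex[0]])
def pr(X): 
    q=X[:2]-O; return (np.array([q@ex,q@ey,X[2]])*1000).round(1)
P=cloud('side')
for x,y in [(318,205),(328,212),(335,200),(355,180),(320,190),(320,225),(345,215)]:
    u,v=round(220+x/4),round(140+y/4); print(x,y,pr(P[v,u]))
W=cloud('wrist'); a,d,K,T=load('wrist')
v,u=np.mgrid[255:320:4,235:260:3]
for vv in range(258,312,5): print(vv,[pr(W[vv,uu]).tolist() for uu in (228,236,244)])
q=ctrl.get_state(); print(q['eef_pos'],pr(q['eef_pos']))
E
```

```text
318 205 [-43.7   0.5  95. ]
328 212 [-39.4   7.5  95. ]
335 200 [-48.3   8.4  97.3]
355 180 [-77.    8.2  90.3]
320 190 [-41.6   1.4 105.9]
320 225 [-51.3  -2.9  72.5]
345 215 [-56.7   9.9  79.1]
258 [[-39.4, 2.2, 55.8], [-43.6, 2.3, 55.7], [-47.7, 2.4, 55.5]]
263 [[-39.3, 5.1, 55.7], [-47.5, -11.0, 87.2], [-51.1, -11.8, 88.7]]
268 [[-39.1, 8.2, 55.6], [-48.1, -11.1, 92.0], [-51.4, -11.5, 92.7]]
273 [[-44.3, -7.4, 89.4], [-48.5, -10.8, 95.5], [-51.9, -11.8, 97.4]]
278 [[-44.9, -7.5, 93.8], [-49.1, -11.8, 101.3], [-52.2, -11.6, 101.0]]
283 [[-45.4, -7.6, 97.9], [-49.6, -11.7, 105.0], [-52.6, -12.1, 105.7]]
288 [[-45.9, -7.7, 101.8], [-49.8, -11.2, 107.6], [-52.9, -12.0, 108.9]]
293 [[-46.4, -7.4, 104.9], [-50.3, -11.6, 111.7], [-65.4, -81.3, 224.4]]
298 [[-47.9, -11.8, 115.3], [-50.6, -11.1, 114.2], [-53.5, -12.0, 115.5]]
303 [[-48.3, -11.9, 118.5], [-51.0, -11.4, 117.7], [-53.7, -11.5, 117.9]]
308 [[-48.9, -12.7, 122.6], [-51.1, -10.6, 119.5], [-53.8, -10.5, 119.4]]
[ 0.56823578 -0.09334581  0.07461329] [-66.   -0.9  74.6]
```

Both cameras put the fingertips at z≈0.087, above the block top at 0.081, so nothing is gripped. That is about 26 mm higher than the stated tip offset gives. I'll reopen, go lower in steps and watch the depth and force.

Emit:
servo_tool(increments="0 0 0 0 0 0 5; 0 0 0 0 0 0 5; 0 0 0 0 0 0.5 5; 0 0 0 0 0 1 5; 0 0 0 0 0 1.3 5; 0 0 0 0 0 1.3 5; 0 0 0 0 0 1.3 5")

```text
time: 3.52
eef_pos: [0.5678, -0.0933, 0.0609]
tcp_rot: [0.997, -0.083, -0.001, -0.0]
contact_force: [-0.1, -0.6, 0.0]
opening: 0.586
```

```bash
cat >> h.py <<'E'
O=np.array([.5783,-.0281]); ex=np.array([np.cos(1.4046),np.sin(1.4046)]); ey=np.array([-ex[1],ex[0]])
def pr(X):
    q=np.asarray(X)[...,:2]-O; return np.stack([q@ex,q@ey,np.asarray(X)[...,2]],-1)*1000
E
python3 - <<'E'
from h import *
plan([*O,.074])
a,d=cam('wrist'); save('w4',a)
E
```

```text
rot [-0.0002  0.0012  0.0006] shift cm [-0.04 -6.6  -1.31] eef [ 0.5678 -0.0933  0.0609] t 3.5167 F [-0.1 -0.6  0. ] op 0.586
```

View pics/w4.png

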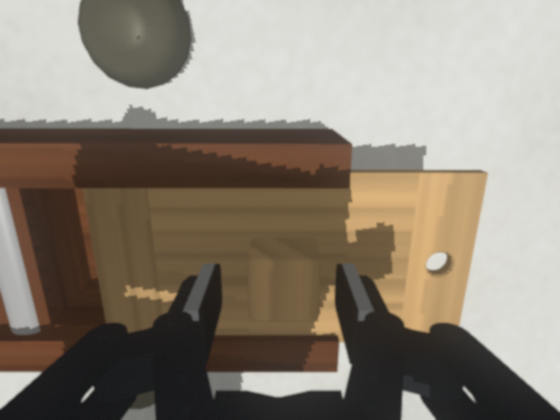

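```bash
python3 - <<'E'
from h import *
W=cloud('wrist')
for vv in range(264,290,4): print(vv,[pr(W[vv,uu]).round(1).tolist() for uu in (205,212,217,343,350)])
E
```

```text
264 [[-34.7, -10.8, 74.9], [-37.7, -11.0, 75.3], [-39.6, -10.5, 74.1], [-92.6, -11.2, 75.5], [-95.4, -11.4, 75.8]]
268 [[-35.8, -11.8, 80.2], [-38.2, -10.7, 78.1], [-40.0, -9.9, 76.7], [-92.0, -11.0, 78.6], [-94.9, -11.1, 78.6]]
272 [[-36.2, -11.2, 82.4], [-39.1, -11.4, 82.7], [-40.1, -8.7, 77.9], [-91.5, -11.0, 81.8], [-94.1, -11.5, 82.9]]
276 [[-36.7, -10.8, 85.0], [-39.4, -10.7, 84.7], [-40.0, -6.8, 77.8], [-90.9, -11.1, 85.4], [-93.6, -11.1, 85.3]]
280 [[-37.4, -11.2, 88.7], [-40.2, -11.4, 89.1], [-40.1, -5.6, 78.9], [-90.4, -10.9, 88.0], [-92.9, -11.5, 89.0]]
284 [[-38.0, -11.3, 91.8], [-40.0, -9.6, 88.9], [-40.2, -4.1, 79.6], [-90.4, -9.5, 88.7], [-92.6, -10.7, 90.7]]
288 [[-38.5, -11.0, 94.2], [-40.2, -8.6, 90.1], [-40.3, -3.0, 81.0], [-90.2, -8.5, 89.9], [-92.0, -10.9, 93.8]]
```

Emit:
servo_tool(increments="0 0 0 0 0 0.6 5; 0 0 0 0 0 1.2 5; 0 0 0 0 0 1.2 5; 0 0 0 0 0 1.2 5; 0 0 0 0 0 1.2 2.4; 0 0 0 0 0 1.2 2.4; 0 0 0 0 0 1.2 2.4; 0 0 0 0 0 1.2 2.4; 0 0 0 0 0 1.2 2.4", grip_force=40)

```text
time: 4.32
eef_pos: [0.5686, -0.0935, 0.0499]
tcp_rot: [0.997, -0.083, 0.0, 0.0]
contact_force: [0.6, -0.2, 1.2]
opening: 0.342
```

```bash
python3 - <<'E'
from h import *
plan([*O,.048])
a,d=cam('wrist'); save('w5',a)
W=cloud('wrist')
for vv in range(260,280,4): print(vv,[pr(W[vv,uu]).round(1).tolist() for uu in (225,230,235,240,320)])
E
```

```text
rot [ 0.0001 -0.0008  0.0005] shift cm [-0.12 -6.61  0.19] eef [ 0.5686 -0.0935  0.0499] t 4.3167 F [ 0.6 -0.2  1.2] op 0.342
260 [[-42.0, -9.5, 56.2], [-44.1, -9.0, 55.0], [-46.4, -9.4, 55.8], [-48.8, -9.9, 56.8], [-84.2, -8.9, 54.7]]
264 [[-41.8, -7.1, 55.2], [-45.2, -11.2, 63.2], [-47.6, -12.1, 64.9], [-49.6, -11.7, 64.1], [-83.0, -12.0, 64.5]]
268 [[-41.9, -5.7, 56.4], [-45.8, -11.7, 67.6], [-47.8, -11.3, 67.0], [-50.6, -14.7, 73.4], [-82.7, -11.7, 67.6]]
272 [[-44.3, -12.0, 71.6], [-46.3, -11.7, 71.1], [-48.3, -11.9, 71.5], [-51.0, -15.1, 77.4], [-82.4, -11.7, 70.9]]
276 [[-44.7, -11.7, 74.3], [-46.7, -11.8, 74.5], [-48.8, -12.3, 75.4], [-51.2, -14.8, 79.8], [-82.0, -11.6, 74.0]]
```

View pics/w5.png

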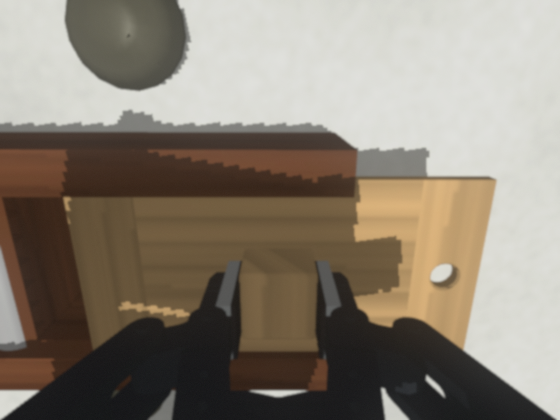

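The block is gripped: 29 mm opening, tips at 0.062. Now I push along tool -y, which is box +x.

Emit:
servo_tool(increments="0 0 0 0 -1 0 2.4; 0 0 0 0 -2 0 2.4; 0 0 0 0 -3 0 2.4; 0 0 0 0 -3.5 0 2.4; 0 0 0 0 -4 0 2.4; 0 0 0 0 -4.5 0 2.4; 0 0 0 0 -5 0 2.4; 0 0 0 0 -5.5 0 2.4; 0 0 0 0 -6 0 2.4; 0 0 0 0 -6.3 0 2.4", grip_force=50)

```text
time: 5.2
eef_pos: [0.5793, -0.0302, 0.0502]
tcp_rot: [0.997, -0.083, 0.001, -0.0]
contact_force: [-0.0, -0.6, -1.1]
opening: 0.342
```

```bash
python3 - <<'E'
from h import *
plan([*O,.048]); print(pr(ctrl.get_state()['eef_pos']))
E
```

```text
rot [-0.0011 -0.0014  0.0004] shift cm [-0.13 -0.19  0.22] eef [ 0.5793 -0.0302  0.0502] t 5.2 F [-0.  -0.6 -1.1] op 0.342
[-1.94699293 -1.34607665 50.22678021]
```

Nearly home; push a bit further into the wall.

Emit:
servo_tool(increments="0 0 0 0 -0.1 0 2.4; 0 0 0 0 -0.2 0 2.4; 0 0 0 0 -0.3 0 2.4; 0 0 0 0 -0.3 0 2.4; 0 0 0 0 -0.3 0 2.4")

```text
time: 5.62
eef_pos: [0.5794, -0.0287, 0.05]
tcp_rot: [0.997, -0.082, 0.0, 0.0]
contact_force: [-1.2, -3.5, 5.8]
opening: 0.34
```

```bash
python3 - <<'E'
from h import *
plan([*O,.048]); print(pr(ctrl.get_state()['eef_pos']))
a,d=cam('wrist'); save('w6',a)
E
```

```text
rot [ 0.0007 -0.0006  0.0009] shift cm [-0.11 -0.05  0.2 ] eef [ 0.5794 -0.0287  0.05  ] t 5.6167 F [-1.2 -3.5  5.8] op 0.34
[-0.45959759 -1.14375535 49.98017786]
```

View pics/w6.png

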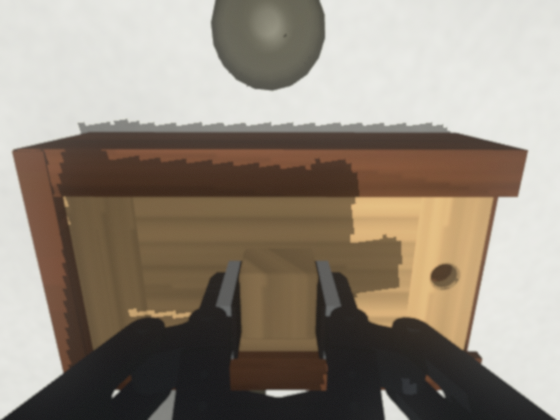

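Emit:
servo_tool(increments="0 0 0 0 -0.15 0 2.4; 0 0 0 0 -0.3 0 2.4; 0 0 0 0 -0.4 0 2.4; 0 0 0 0 -0.4 0 2.4; 0 0 0 0 -0.4 0 2.4")

```text
time: 6.08
eef_pos: [0.5792, -0.0286, 0.0502]
tcp_rot: [0.997, -0.082, -0.001, 0.004]
contact_force: [-5.0, -15.3, 7.7]
opening: 0.339
```

```bash
python3 - <<'E'
from h import *
plan([*O,.048]); print(pr(ctrl.get_state()['eef_pos']))
E
```

```text
rot [0.0073 0.0008 0.0014] shift cm [-0.1  -0.04  0.22] eef [ 0.5792 -0.0286  0.0502] t 6.0833 F [ -5.  -15.3   7.7] op 0.339
[-0.34206655 -0.99578475 50.21298943]
```

It stalls at x≈-0.3 mm under 15 N, so the lid is against the end wall. I'll ease the push, release, lift and look.

Emit:
servo_tool(increments="0 0 0 0 0.4 0 2.4; 0 0 0 0 0.5 0 2.4; 0 0 0 0 0.5 0 5; 0 0 0 0 0.5 0 5; 0 0 0 0 0.5 0 5; 0 0 0 0 0.5 -3 5; 0 0 0 0 0.5 -7 5; 0 0 0 0 0.5 -11 5; 0 0 0 0 0.5 -15 5; 0 0 0 0 0.5 -15 5")

```text
time: 6.92
eef_pos: [0.5836, -0.0298, 0.2095]
tcp_rot: [0.997, -0.082, 0.008, 0.001]
contact_force: [1.6, -0.3, 0.8]
opening: 0.585
```

```bash
python3 - <<'E'
from h import *
plan([*O,.2])
a,d=cam('wrist'); save('w7',a)
at,dt=cam('top'); save('t7',cv2.resize(at[160:290,90:390],None,fx=2.6,fy=2.6))
for n in('wrist','top'):
    s=cloud(n).reshape(-1,3)
    for lo,hi in((.078,.084),(.059,.066)):
        m=s[(s[:,2]>lo)&(s[:,2]<hi)&(np.abs(s[:,0]-.57)<.1)&(np.abs(s[:,1]+.03)<.12)]
        if lo>.07: m=m[np.linalg.norm(m[:,:2]-O,axis=1)<.03]
        if len(m): 
            r=cv2.minAreaRect(m[:,:2].astype(np.float32)*1000); print(n,lo,len(m),r, pr([r[0][0]/1000,r[0][1]/1000,0]))
p=cloud('top')[235:255,110:140].reshape(-1,3); m=p[p[:,2]>.055]; print('pin top cloud',len(m),m.mean(0),np.ptp(m,axis=0))
E
```

```text
rot [ 0.0004 -0.0161  0.0011] shift cm [-0.57 -0.08  0.94] eef [ 0.5836 -0.0298  0.2095] t 6.9167 F [ 1.6 -0.3  0.8] op 0.585
wrist 0.078 1278 ((579.3414306640625, -28.316638946533203), (29.381500244140625, 29.877309799194336), 80.12022399902344) [-0.04136765 -1.06292002  0.        ]
wrist 0.059 11576 ((579.2947387695312, -24.442047119140625), (198.69131469726562, 117.71309661865234), 80.5108413696289) [ 3.77211241 -0.37588888  0.        ]
top 0.078 18 ((582.2645263671875, -27.907115936279297), (27.61189842224121, 3.4413959980010986), 80.87939453125) [ 0.84608703 -3.8779905   0.        ]
top 0.059 57 ((576.0093383789062, -40.433013916015625), (164.3292236328125, 110.477783203125), 80.22587585449219) [-12.54202857   0.21882018   0.        ]
pin top cloud 57 [0.49341057 0.32468804 0.11645913] [0.07009066 0.35734349 1.02759553]
```

View pics/w7.png

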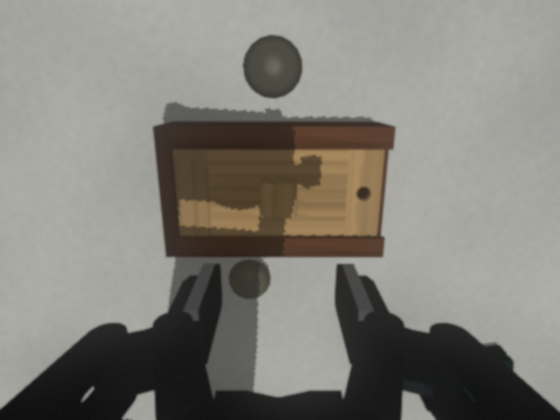

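View pics/t7.png

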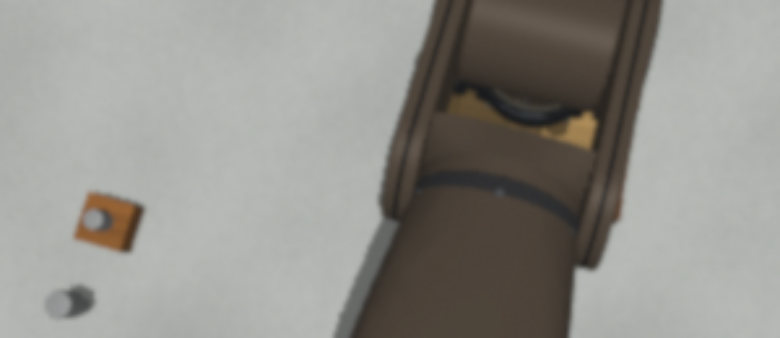

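The lid is home: block at box x≈0.0 mm, with the box hole visible through the lid hole at (363,193). Next I move over the pin.

```bash
python3 - <<'E'
from h import *
h=ray('wrist',363,193,.056); print('hole',h,pr(h))
plan([0.496,0.343,.2]); print(ctrl.get_state()['qpos'])
E
```

```text
hole [ 0.56731843 -0.10200609  0.056     ] [-74.70445385  -1.39619835  56.        ]
rot [-0.0001 -0.0044  0.001 ] shift cm [-14.39 -35.33   0.12] eef [ 0.58   -0.0291  0.2018] t 7.0167 F [-0.2  0.2 -1. ] op 0.587
[-2.24911263e-01  9.71493152e-02  1.83697653e+00  4.20967058e-04
  1.20305461e+00  1.51052214e+00]
```

Emit:
servo_tool(increments="0 0 0 -1.4 -3.5 0 5; 0 0 0 -2.9 -7 0 5; 0 0 0 -4.3 -10.6 0 5; 0 0 0 -5.8 -14 0 5; 0 0 0 -7.2 -17.6 0 5; 0 0 0 -8.6 -21 0 5; 0 0 0 -10 -24.7 0 5; 0 0 0 -11.5 -28 0 5; 0 0 0 -13 -32 0 5; 0 0 0 -14.4 -35.3 0 5")

```text
time: 7.85
eef_pos: [0.4926, 0.3443, 0.1964]
tcp_rot: [0.997, -0.082, -0.002, 0.001]
contact_force: [0.8, 0.1, 0.4]
opening: 0.587
```

Emit:
servo_tool(increments="0 0 0 0 0 0 4.5; 0 0 0 0 0 0 4.5; 0 0 0 0 0 0 4.5")

```text
time: 8.1
eef_pos: [0.4938, 0.3421, 0.1971]
tcp_rot: [0.997, -0.082, -0.002, 0.001]
contact_force: [0.7, -0.8, -0.1]
opening: 0.528
```

```bash
python3 - <<'E'
from h import *
plan([0.496,0.343,.2]); 
a,d=cam('wrist'); save('w8',a)
s=cloud('wrist').reshape(-1,3)
m=s[(np.hypot(s[:,0]-.496,s[:,1]-.343)<.02)&(s[:,2]>.058)&(s[:,2]<.066)]
print(len(m),m.mean(0),m.min(0),m.max(0),cv2.minEnclosingCircle(m[:,:2].astype(np.float32)*1000))
E
```

```text
rot [0.0027 0.0034 0.0014] shift cm [ 0.2  -0.13 -0.29] eef [0.4938 0.3421 0.1971] t 8.1 F [ 0.7 -0.8 -0.1] op 0.528
359 [0.49623674 0.34440415 0.06148109] [0.48708902 0.33598355 0.05804001] [0.50442531 0.35310244 0.06394209] ((495.8119812011719, 344.416015625), 8.901979446411133)
```

View pics/w8.png

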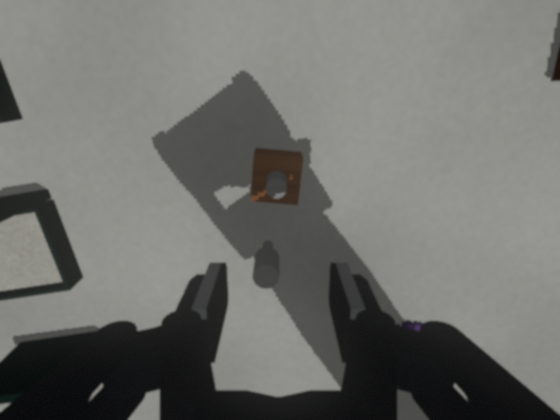

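Pin knob centre is at (0.496,0.344), 18 mm in diameter and 62 mm high at the top, as described. I descend beside it.

Emit:
servo_tool(increments="0 0 0 0.2 -0.26 3 4; 0 0 0 0.2 -0.26 6 4; 0 0 0 0.2 -0.26 9 4; 0 0 0 0.2 -0.26 11 4; 0 0 0 0.2 -0.26 12 4; 0 0 0 0.2 -0.26 12 4; 0 0 0 0.2 -0.26 12 4")

```text
time: 8.73
eef_pos: [0.4979, 0.344, 0.0797]
tcp_rot: [0.997, -0.083, -0.0, 0.0]
contact_force: [-0.3, -0.1, -0.7]
opening: 0.464
```

```bash
python3 - <<'E'
from h import *
a,d=cam('wrist'); save('w9',a)
s=cloud('wrist').reshape(-1,3)
m=s[(np.hypot(s[:,0]-.496,s[:,1]-.343)<.02)&(s[:,2]>.059)&(s[:,2]<.066)]
c=cv2.minEnclosingCircle(m[:,:2].astype(np.float32)*1000)
print(len(m),m.mean(0),c)
plan([c[0][0]/1000,c[0][1]/1000,.0275])
E
```

```text
858 [0.49651538 0.34404684 0.06148224] ((495.93524169921875, 343.9635314941406), 9.279120445251465)
rot [-0.0012 -0.0018 -0.0005] shift cm [-0.26  0.11  5.35] eef [0.4986 0.3446 0.081 ] t 8.7833 F [-0.4  0.8  0.8] op 0.47
```

View pics/w9.png

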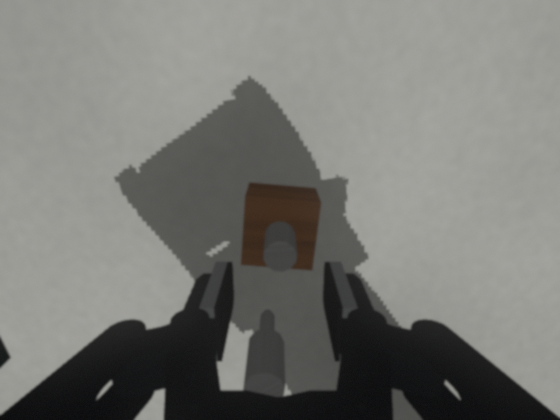

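Emit:
servo_tool(increments="0 0 0 -0.2 0.1 1.5 4; 0 0 0 -0.2 0.1 3 4; 0 0 0 -0.2 0.1 4.3 4; 0 0 0 -0.2 0.1 5.3 4; 0 0 0 -0.2 0.1 5.3 4; 0 0 0 -0.2 0.1 5.3 4; 0 0 0 -0.2 0.1 5.3 4")

```text
time: 9.37
eef_pos: [0.496, 0.3445, 0.0275]
tcp_rot: [0.997, -0.083, 0.001, -0.0]
contact_force: [-0.1, 0.4, 0.7]
opening: 0.466
```

```bash
python3 - <<'E'
from h import *
a,d=cam('wrist'); save('w10',a)
plan([.496,.344,.0275])
E
```

```text
rot [-0.0011 -0.0017  0.0006] shift cm [0.   0.06 0.02] eef [0.4961 0.3446 0.0277] t 9.4167 F [ 0.3  0.4 -0.8] op 0.465
```

View pics/w10.png

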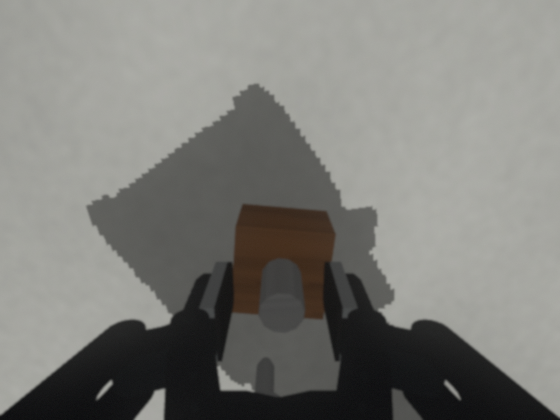

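The knob sits between the pads. I grip it and lift.

Emit:
servo_tool(increments="0 0 0 0 0 0 1; 0 0 0 0 0 0 1; 0 0 0 0 0 0 1; 0 0 0 0 0 0 1; 0 0 0 0 0 0 1; 0 0 0 0 0 0 1; 0 0 0 0 0 -2 1; 0 0 0 0 0 -4 1; 0 0 0 0 0 -4 1", grip_force=40)

```text
time: 10.17
eef_pos: [0.4975, 0.3453, 0.07]
tcp_rot: [0.997, -0.083, 0.003, -0.002]
contact_force: [1.2, 0.2, 0.5]
opening: 0.182
```

```bash
python3 - <<'E'
from h import *
a,d=cam('wrist'); save('w11',a)
a,d=cam('side'); save('s11',cv2.resize(a[320:420,200:380],None,fx=4.4,fy=4.4))
plan([.496,.344,.0275])
E
```

```text
rot [-0.0006 -0.0008  0.0006] shift cm [0.07 0.02 3.91] eef [0.4953 0.3443 0.0666] t 10.2667 F [ 0.5 -0.1 -0.5] op 0.184
```

View pics/w11.png

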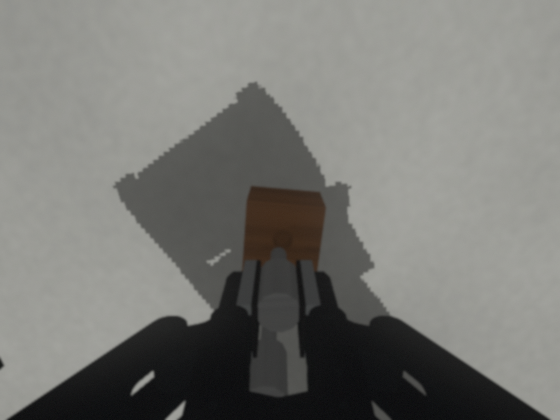

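View pics/s11.png

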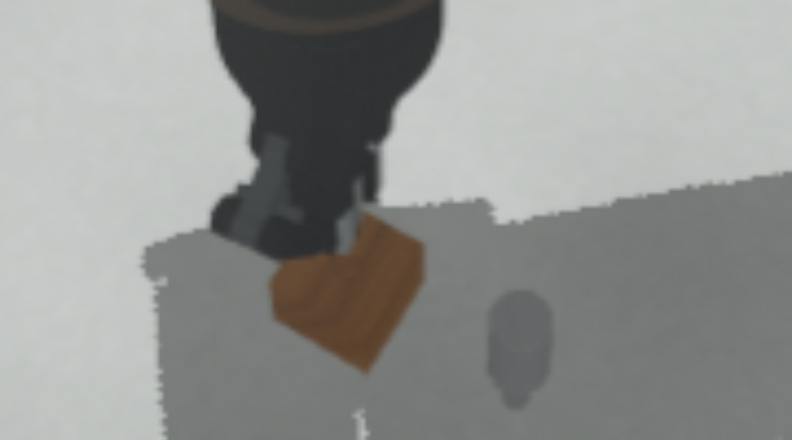

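```bash
python3 - <<'E'
from h import *
a,d=cam('wrist'); W=cloud('wrist'); save('w12',cv2.resize(a[230:350,220:340],None,fx=5,fy=5))
for v in range(246,332,4): print(v,(W[v,278:282].mean(0)*1000).round(1), (W[v,270]*1000).round(1))
plan([.5663,-.1022,.2])
E
```

```text
246 [490.2 344.9  28.1] [492.3 350.   30.9]
250 [498.8 343.6  52. ] [490.3 350.3  31.8]
254 [498.7 343.6  56.5] [497.1 348.7  51.4]
258 [499.1 343.5  61.7] [497.4 348.5  56.6]
262 [503.8 342.8  75.1] [504.1 347.   74.3]
266 [503.9 342.8  78.9] [503.8 347.   77.5]
270 [503.7 342.8  82.3] [503.9 346.8  81.4]
274 [503.7 342.8  85.6] [503.6 346.8  84.2]
278 [503.9 342.8  89.2] [503.7 346.7  87.7]
282 [503.6 342.9  91.9] [503.9 346.6  91.3]
286 [504.  342.8  95.5] [504.3 346.5  94.9]
290 [504.2 342.8  98.7] [504.4 346.4  98.1]
294 [503.4 342.9 100.2] [503.8 346.4  99.9]
298 [502.1 343.2 100.7] [502.5 346.6 100.4]
302 [500.3 343.5 100.5] [500.4 347.   99.9]
306 [498.3 343.8 100.2] [499.4 347.2 101. ]
310 [497.2 344.  101. ] [497.1 347.6 100. ]
314 [495.2 344.3 100.6] [495.3 347.9  99.9]
318 [493.5 344.6 100.7] [494.  348.1 100.5]
322 [491.5 344.9 100.3] [492.1 348.4 100.4]
326 [489.8 345.2 100.5] [490.7 348.7 100.8]
330 [487.9 345.5 100.3] [488.6 349.1 100.4]
rot [0.0008 0.0013 0.0005] shift cm [ 14.4   42.83 -13.44] eef [0.4945 0.3439 0.0654] t 10.3167 F [-0.2 -0.9 -0.6] op 0.177
```

View pics/w12.png

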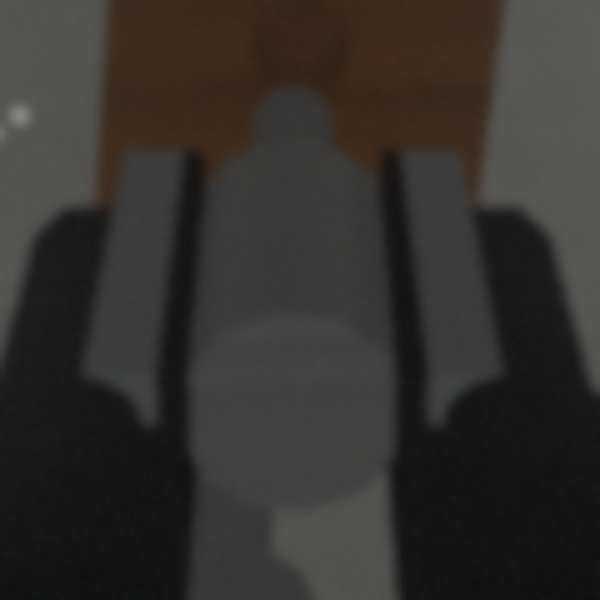

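The pin is held upright, knob centred on the TCP and knob top at 0.1005. I carry it high to above the hole.

Emit:
servo_tool(increments="0 0 0 0 0 -3 1; 0 0 0 0 0 -6 1; 0 0 0 0.7 2 -8 1; 0 0 0 1.7 5 -8 1; 0 0 0 2.7 8 -8 1; 0 0 0 3.7 11 -8 1; 0 0 0 4.8 14.3 -8 1; 0 0 0 5.9 17.6 -8 1; 0 0 0 7 20.8 -8 1; 0 0 0 8 24 -8 1")

```text
time: 11.15
eef_pos: [0.5335, 0.0927, 0.1444]
tcp_rot: [0.997, -0.082, -0.002, 0.0]
contact_force: [-0.7, -0.4, -0.4]
opening: 0.181
```

Emit:
servo_tool(increments="0 0 0 1.1 3.2 0 1; 0 0 0 2.2 6.4 0 1; 0 0 0 3.3 9.6 0 1; 0 0 0 4.2 12.8 0 1; 0 0 0 5.2 15.8 0 1; 0 0 0 6 17.8 0 1; 0 0 0 6.4 18.8 0 1; 0 0 0 6.4 18.8 0 1; 0 0 0 6.4 18.8 0 1; 0 0 0 6.4 18.8 0 1")

```text
time: 11.98
eef_pos: [0.5662, -0.1002, 0.1456]
tcp_rot: [0.997, -0.082, -0.001, -0.001]
contact_force: [0.2, -0.5, -0.2]
opening: 0.18
```

```bash
python3 - <<'E'
from h import *
a,d=cam('wrist'); W=cloud('wrist'); save('w13',a)
plan([.5666,-.1020,.11])
s=W.reshape(-1,3)
for lo,hi in((.078,.084),(.059,.066)):
    m=s[(s[:,2]>lo)&(s[:,2]<hi)&(np.abs(s[:,0]-.57)<.1)&(np.abs(s[:,1]+.03)<.12)]
    if lo>.07: m=m[np.linalg.norm(m[:,:2]-O,axis=1)<.03]
    r=cv2.minAreaRect(m[:,:2].astype(np.float32)*1000); print(lo,len(m),r, pr([r[0][0]/1000,r[0][1]/1000,0]))
E
```

```text
rot [-0.0006  0.0014  0.0022] shift cm [0.06 0.19 3.59] eef [ 0.5664 -0.1001  0.1459] t 12.0333 F [-0.4 -0.  -1.4] op 0.182
0.078 2073 ((579.093505859375, -28.345869064331055), (30.274877548217773, 30.125953674316406), 80.2163314819336) [-0.11120978 -0.82324694  0.        ]
0.059 16824 ((579.1959838867188, -24.224945068359375), (198.83323669433594, 118.01121520996094), 80.50122833251953) [ 3.9698858  -0.24257904  0.        ]
```

View pics/w13.png

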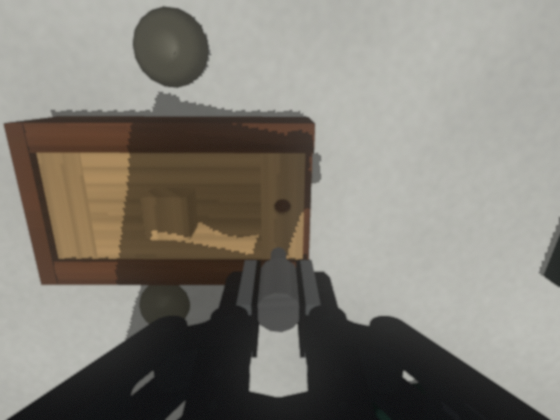

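Emit:
servo_tool(increments="0 0 0 0.05 0.19 1.5 1; 0 0 0 0.05 0.19 3 1; 0 0 0 0.05 0.19 4.5 1; 0 0 0 0.05 0.19 5.7 1; 0 0 0 0.05 0.19 6 1; 0 0 0 0.05 0.19 6 1; 0 0 0 0.05 0.19 6 1")

```text
time: 12.62
eef_pos: [0.5674, -0.1032, 0.087]
tcp_rot: [0.997, -0.082, 0.0, 0.0]
contact_force: [0.2, 0.3, -0.0]
opening: 0.18
```

```bash
python3 - <<'E'
from h import *
a,d=cam('wrist'); W=cloud('wrist'); save('w14',cv2.resize(a[180:350,190:370],None,fx=3.5,fy=3.5))
plan([.5666,-.1020,.11])
for v in range(230,330,5): print(v,pr(W[v,276:282].mean(0)).round(1))
s=W.reshape(-1,3); m=s[(s[:,2]>.078)&(s[:,2]<.084)]; m=m[np.linalg.norm(m[:,:2]-O,axis=1)<.03]
r=cv2.minAreaRect(m[:,:2].astype(np.float32)*1000); print(len(m),r, pr([r[0][0]/1000,r[0][1]/1000,0]))
E
```

```text
rot [ 0.0003 -0.0016  0.001 ] shift cm [-0.13 -0.13 -2.24] eef [ 0.5677 -0.1035  0.0876] t 12.6667 F [-0.  -0.4 -0.8] op 0.182
230 [-75.5  -9.2  55.7]
235 [-75.6   4.8  29.2]
240 [-75.6   4.6  37.5]
245 [-75.6   4.6  44.9]
250 [-75.5  -5.4  73. ]
255 [-75.5  -5.4  78.8]
260 [-75.5 -10.1  93.4]
265 [-75.5 -10.3  98.6]
270 [-75.5 -10.3 102.9]
275 [-75.5 -10.4 107.3]
280 [-75.5 -10.3 111.2]
285 [-75.5 -10.5 115.4]
290 [-75.5 -10.1 118.4]
295 [-75.5  -9.4 120.6]
300 [-75.5  -7.5 121.1]
305 [-75.5  -5.2 120.8]
310 [-75.5  -3.1 120.8]
315 [-75.5  -0.8 120.8]
320 [-75.5   1.5 120.6]
325 [-75.5   3.5 121. ]
3460 ((579.4404907226562, -28.54974937438965), (30.397171020507812, 30.482351303100586), 81.18763732910156) [-0.25487835 -1.19917914  0.        ]
```

View pics/w14.png

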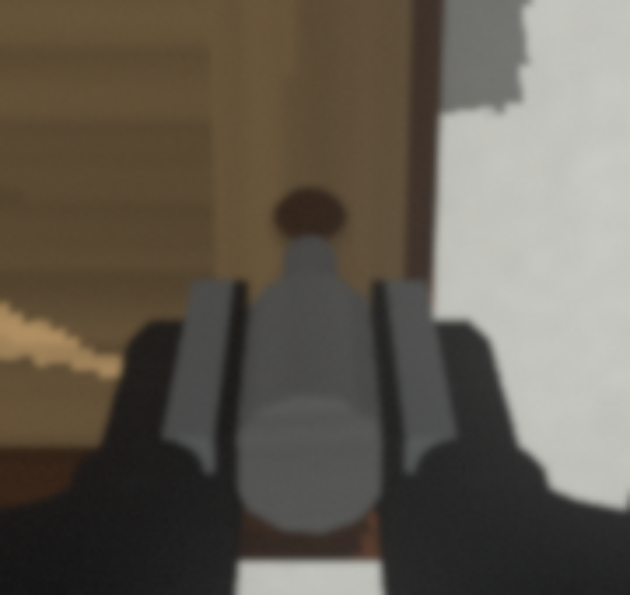

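The pin axis is at box (-75.5,-1.3) mm and the hole at about (-75.5,-0.9), so they line up to about 0.4 mm. Lowering in steps.

Emit:
servo_tool(increments="0 0 0 -0.04 0 0.4 1; 0 0 0 -0.04 0 0.8 1; 0 0 0 -0.04 0 1.2 1; 0 0 0 -0.04 0 1.6 1; 0 0 0 -0.04 0 2 1; 0 0 0 -0.04 0 2 1")

```text
time: 13.17
eef_pos: [0.5658, -0.1033, 0.0653]
tcp_rot: [0.997, -0.083, -0.001, -0.0]
contact_force: [-0.3, 0.0, -0.2]
opening: 0.179
```

```bash
python3 - <<'E'
from h import *
a,d=cam('wrist'); W=cloud('wrist'); save('w15',cv2.resize(a[180:350,190:370],None,fx=3.5,fy=3.5))
plan([.5666,-.1020,.052])
for v in range(230,330,8): print(v,pr(W[v,276:282].mean(0)).round(1))
E
```

```text
rot [-0.0003  0.0015  0.0005] shift cm [ 0.03 -0.15  1.37] eef [ 0.5661 -0.1034  0.0657] t 13.2167 F [-0.2  0.5 -1.1] op 0.175
230 [-75.9 -16.4  55.7]
238 [-75.9 -12.2  55.4]
246 [-75.9  -7.9  55.4]
254 [-75.9  -3.9  55.8]
262 [-75.9  -8.9  74.1]
270 [-75.9  -9.   81.5]
278 [-75.9  -8.9  88. ]
286 [-75.9  -9.   94.2]
294 [-75.7 -20.7 118.4]
302 [-75.9  -5.6  99.7]
310 [-75.9  -1.8  99.2]
318 [-75.9   1.7  99.2]
326 [-76.   -9.  118.4]
```

View pics/w15.png

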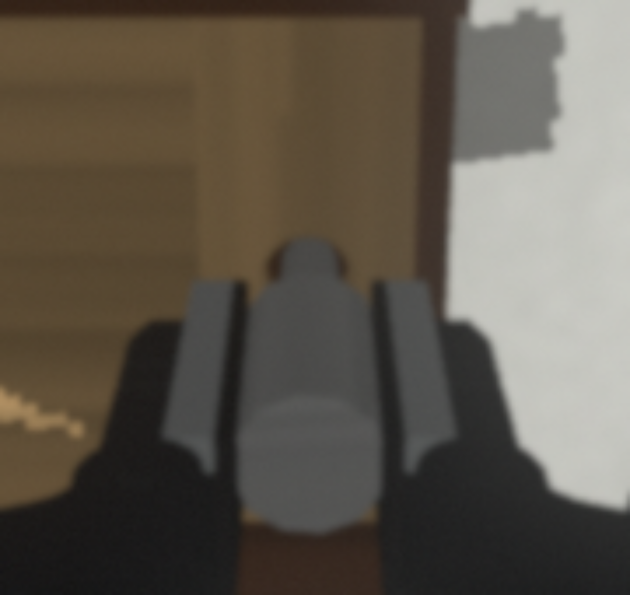

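The tip is in the hole with no contact force. Continue down.

Emit:
servo_tool(increments="0 0 0 0.03 0 0.4 1; 0 0 0 0.03 0 0.8 1; 0 0 0 0.03 0 1.1 1; 0 0 0 0.03 0 1.3 1; 0 0 0 0.03 0 1.3 1; 0 0 0 0.03 0 1.3 1")

```text
time: 13.72
eef_pos: [0.5668, -0.1035, 0.0533]
tcp_rot: [0.997, -0.083, -0.0, -0.0]
contact_force: [-0.1, 0.2, -0.1]
opening: 0.182
```

```bash
python3 - <<'E'
from h import *
a,d=cam('wrist'); W=cloud('wrist'); save('w16',a)
plan([.5666,-.1020,.052])
for v in range(246,330,8): print(v,pr(W[v,276:282].mean(0)).round(1))
E
```

```text
rot [-0.     -0.0001  0.0006] shift cm [-0.07 -0.15  0.16] eef [ 0.567  -0.1036  0.0536] t 13.7667 F [-0.2  0.3 -0.9] op 0.182
246 [-75.9 -14.7  56. ]
254 [-75.9 -10.5  55.5]
262 [-75.9  -9.9  62.2]
270 [-75.9  -9.8  69.2]
278 [-75.9  -9.7  75.7]
286 [-75.9  -9.8  82. ]
294 [-75.9  -9.2  86.7]
302 [-75.9  -6.3  87.5]
310 [-75.9  -2.8  87.3]
318 [-75.9   1.   87. ]
326 [-75.9   4.4  87.3]
```

Knob top is at 0.087, about 1 mm from seated. I release and lift.

Emit:
servo_tool(increments="0 0 0 0 0 0.05 1; 0 0 0 0 0 0.05 3.6; 0 0 0 0 0 0.05 3.6; 0 0 0 0 0 0.05 3.6; 0 0 0 0 0 0.05 3.6; 0 0 0 0 0 -1 3.6; 0 0 0 0 0 -4 3.6; 0 0 0 0 0 -8 3.6; 0 0 0 0 0 -12 3.6; 0 0 0 0 0 -15 3.6")

```text
time: 14.6
eef_pos: [0.5679, -0.1039, 0.2082]
tcp_rot: [0.997, -0.082, 0.002, 0.001]
contact_force: [0.6, -0.4, 0.9]
opening: 0.425
```

Emit:
servo_tool(increments="0 0 0 0 0 0 3.6; 0 0 0 0 0 0 3.6; 0 0 0 0 0 0 3.6")

```text
time: 14.85
eef_pos: [0.5665, -0.1034, 0.2035]
tcp_rot: [0.997, -0.082, -0.0, -0.0]
contact_force: [-0.3, -0.0, 0.0]
opening: 0.424
```

```bash
python3 - <<'E'
from h import *
a,d=cam('wrist'); W=cloud('wrist'); save('w17',a)
plan([.5666,-.1020,.052])
s=W.reshape(-1,3); p=pr(s)
m=p[(np.hypot(p[:,0]+75,p[:,1])<15)&(p[:,2]>82)&(p[:,2]<95)]; print('knob',len(m),np.median(m[:,2]),cv2.minEnclosingCircle(m[:,:2].astype(np.float32)))
for nm,lo,hi,c in(('block',78,84,1),('lips',59,66,0)):
    k=(p[:,2]>lo)&(p[:,2]<hi)&(np.abs(p[:,1])<70)&(np.abs(p[:,0])<110)
    if c: k&=np.hypot(p[:,0],p[:,1])<30
    else: k&=np.abs(p[:,1])>35
    q=p[k]; print(nm,len(q),np.median(q[:,2]),cv2.minAreaRect(q[:,:2].astype(np.float32)))
a,d=cam('side'); save('s17',cv2.resize(a[140:280,220:360],None,fx=4,fy=4))
E
```

```text
rot [-0.0005  0.0027  0.0006] shift cm [ 0.08 -0.13 15.02] eef [ 0.566  -0.1032  0.2022] t 14.9 F [ 0.2  0.1 -0.5] op 0.42
knob 401 85.54616959696763 ((-75.30745697021484, -1.6139726638793945), 8.91188907623291)
block 1358 80.62716224201517 ((0.10480022430419922, -1.1465082168579102), (30.34601402282715, 29.620845794677734), 0.1165623664855957)
lips 10939 61.980866652803165 ((3.8977203369140625, -0.4760780334472656), (198.59323120117188, 117.18511199951172), 0.06174786388874054)
```

View pics/w17.png

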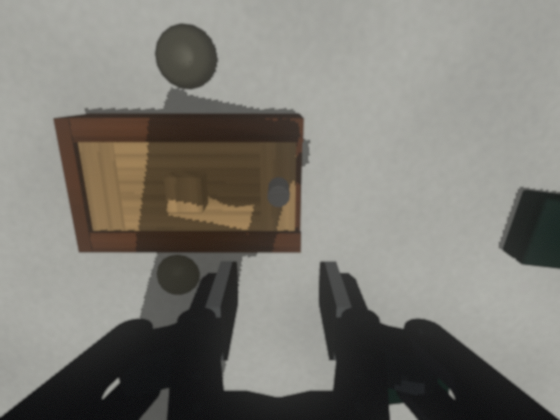

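View pics/s17.png

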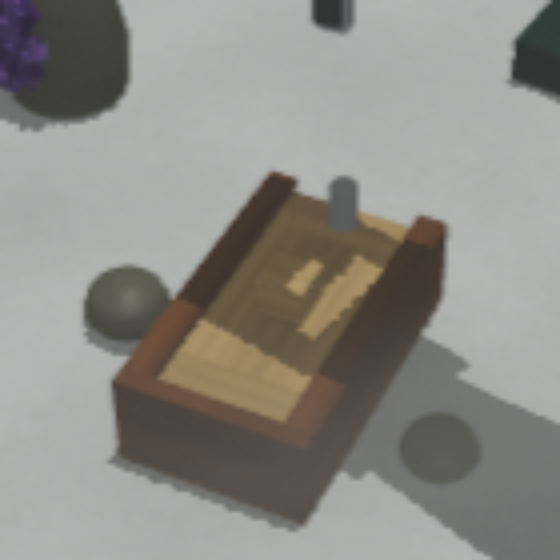

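Knob top reads 85.5 mm, so its centre is about 70.5 mm high and fully down. It is about 1.2 mm from the box hole, the lid is home, and the gripper is clear. Handing in.

```bash
python3 -c "
from h import *
print(ctrl.sign_off())"
```

```text
the job is handed in; nothing more can be done
None
```

The box is locked and the job is handed in, after about 15 s of the 58 s allowed; the sign-off reports no verdict. I pushed the lid by its grip block over the ridge until it stalled against the end wall at about 15 N. I then took the smaller pin from its stand and lowered it through the lid and box holes.

**Last checks**
- **Lid:** the grip block is about 0.2 mm from fully home, and its top is at 80.6 mm where 81 mm was expected.
- **Pin:** the knob centre is at about 70.5 mm where 71 mm was expected. It is about 1.2 mm from the box hole and looks upright in the side view.
- **Robot:** the gripper is well clear, with contact force near zero.
- **Stones and case:** nothing touched them and they look unmoved in the pictures, but I did not re-measure their positions.

**What disagreed:** the fingertips measured about 13 mm behind the reported TCP, not 14 mm ahead as stated. My first close on the grip block therefore shut above it. I went by the camera depth from then on, and the next grasp held.

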